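# Set out the stand-offs on the rail by height

### The job

Set out the four aluminium stand-offs for the next assembly: stand them upright on the rail's black pads, one to a pad and centred on it, in order of height, with the shortest on the pad beside the stop block and each next taller one on the next pad away from it. Leave the black connector standing where it is.

Things in the scene. Friction and masses are not known exactly. Their poses are not given: they have to be found in the camera images.
- standoff_a: The second tallest of four plain aluminium stand-offs: an upright round post, 26 mm diameter and 60 mm high, with a dark bore in its top. Loose, stands upright on the bench at the start, under 0.17 kg. Origin: centre of its underside; z up along its axis.
- standoff_b: The shortest of four plain aluminium stand-offs: an upright round post, 26 mm diameter and 28 mm high, with a dark bore in its top. Loose, stands upright on the bench at the start, under 0.17 kg. Origin: centre of its underside; z up along its axis.
- standoff_c: The tallest of four plain aluminium stand-offs: an upright round post, 26 mm diameter and 76 mm high, with a dark bore in its top. Loose, stands upright on the bench at the start, under 0.17 kg. Origin: centre of its underside; z up along its axis.
- standoff_d: The second shortest of four plain aluminium stand-offs: an upright round post, 26 mm diameter and 44 mm high, with a dark bore in its top. Loose, stands upright on the bench at the start, under 0.17 kg. Origin: centre of its underside; z up along its axis.
- pad_a: One of four identical round black rubber pads, 46 mm diameter and 4 mm thick, with a thin bright ring line, fixed in a straight row at 66 mm spacing on a flat aluminium rail (60 x 330 x 8 mm). Which pad of the row this is differs at every start. Origin: centre of its underside, 8 mm above the bench; its top is 12 mm above the bench. z up, y along the rail.
- pad_b: One of four identical round black rubber pads, 46 mm diameter and 4 mm thick, with a thin bright ring line, fixed in a straight row at 66 mm spacing on a flat aluminium rail (60 x 330 x 8 mm). Which pad of the row this is differs at every start. Origin: centre of its underside, 8 mm above the bench; its top is 12 mm above the bench. z up, y along the rail.
- pad_c: One of four identical round black rubber pads, 46 mm diameter and 4 mm thick, with a thin bright ring line, fixed in a straight row at 66 mm spacing on a flat aluminium rail (60 x 330 x 8 mm). Which pad of the row this is differs at every start. Origin: centre of its underside, 8 mm above the bench; its top is 12 mm above the bench. z up, y along the rail.
- pad_d: One of four identical round black rubber pads, 46 mm diameter and 4 mm thick, with a thin bright ring line, fixed in a straight row at 66 mm spacing on a flat aluminium rail (60 x 330 x 8 mm). Which pad of the row this is differs at every start. Origin: centre of its underside, 8 mm above the bench; its top is 12 mm above the bench. z up, y along the rail.
- stop_block: The stop block: a dark steel block 56 mm across the rail, 16 mm along it and 28 mm high, with a round black knob on top (43 mm high in all), fixed on one end of the rail, 50 mm from the centre of the nearest pad; at which end differs. (The other end only has a flat strip, 6 mm high.) Origin: centre of its underside, 8 mm above the bench; y along the rail.
- connector: A black connector with a pale collar at its foot, 30 mm diameter and 44 mm high, standing loose among the stand-offs; to be left standing. Origin: centre of its underside. Nearby: a black plate 70 mm high behind the rail (x over 0.53, y over -0.17), on it a tall antenna post near x 0.74, y 0.33: swing clear of it.

How it is judged:
By the outcome, as a careful person would: the job done as asked, in the order asked, and still so for the second after the job is handed in, with the robot touching nothing.
It also fails if it takes over 115 s, if anything falls off the work surface, if the arm or the gripper's body presses on something with over 40 N, if the wrist force passes 120 N, or if a joint passes its speed limit or range.

### The arm

A 6-joint arm with a two-finger parallel gripper is mounted at the origin on a cart in front of the work surface, level with it; the furniture and walls round the work are solid. World frame = base frame: x ahead of the robot, y to its left, z up, the work surface at z = 0. Lengths are in m, angles in degrees, forces in N, time in s.
With the tool pointing down it reaches from about 0.25 to 0.775 m from the base axis. Payload 8.9 kg.
Tool frame: the origin (TCP) lies at the very end of the fingers, on their centre line; the grasp point (between the pads) lies 19 mm behind it (grip_point_offset is the distance from the TCP to the grasp point, in m); z points along the fingers, y is the line along which they close (so a half turn about z gives the same grasp; the last joint's range is limited). The gripper opens to 85 mm and grips with 20 to 120 N. Pads are 22 mm wide; open, the fingers measure 114 mm over their backs; the gripper's body (76 mm by 85 mm) begins 54 mm behind the grasp point. The pads swing forward as they close: fully open they stand 13 mm farther back than shut.
Start: joints at [63.008, 16.656, -8.789, 64.555, 0, 82.019], TCP at [0.171, 0.496, 0.231] pointing down, gripper open.
Joint ranges: [-144.48, 144.48], [-52.06, 99.96], [-74.48, 78.29], [-112.23, 115.85], [-86.99, 84.42], [-180, 180]. Speed limits (degrees/s): [127.2, 127.2, 159.86, 180, 180, 180].

### API

Orientations are given as a 3x3 rotation matrix whose columns are the frame's x, y, z axes.
In Python, from rig import state, capture, camera_params, close_job, find_in, cut_out, grip_point_offset gives the robot as it stands.
- The arm moves only by the tool move_arm, never from a script. Its argument "increments" is a list that holds one entry, the list of rows, each a list of 5 numbers: the closure, from -1 (fully open) to 1 (shut), then the shift along the world's x, y, z each as a share of 0.04 m, from -1 to 1, then the turn about the world's z as a share of pi/4 rad, from -1 to 1. A call has 1 to 5 rows; each row shifts and turns the commanded pose from where the row before left it; what a row does not reach is not made up. A row lasts 1/8 s, in which the tool goes at most 62.5 mm and 10.7 degrees, less where a joint would pass 70% of its speed; a pose out of reach is approached as far as the arm can. A call with a number of a shift or a turn outside -1 to 1 is refused whole. A call with a gripper value outside its range is refused whole. The fingers move at their own pace and stop on an object; the grip force is fixed at half the most. Time passes only in rows, so rows that do not move let the fingers close. It gives the time, the measured TCP pose, the force, the opening and the grip force at its end, in the units of the state.
- state(): the state, without advancing time (a new reading comes with each control period).
- capture(name): name is "scene" or "top" or "wrist"; returns the picture (420x560x3 uint8, red, green, blue); there is no depth.
- camera_params(name): a dict with "K" (3x3 intrinsics, pixels), "xyz" and "attitude" of the camera in the world. Camera axes: x right, y down, z forward; pixel columns grow to the right and rows downward; lengths in m; the calibration is good to about 2 mm. A picture is of the moment at which its call begins: read the wrist's pose just before it. camera_params takes no time and is no camera call; for the wrist camera it gives the pose at the moment of the call.
- close_job(): hands the job in; it is judged then, once.
Trained networks look in the newest picture that a camera, given by its name, has taken for a name from the list of things; names that differ only in an ending like _2 or _b are one class to them, and where a whole thing is asked for, a point or a joint stands for the part that bears it (a point fixed in the world has none). Each returns a list of dicts, best first, with "conf" (0 to 1); they miss things now and then, are a little off and sometimes report something else, mostly with a low value. They report only what shows in the picture. A call takes as long as a camera call.
- find_in(camera, query): "xyz" ([x, y, z] in m, in world coordinates, good to about 4 mm: the middle of the surface that is visible of it).
- cut_out(camera, query): "pixels" (420x560 bool, what is visible of it).
The state is a dict: "time": time; "joint_positions": joint angles; "joint_vel": joint speeds; "joint_torque": joint torques, N m; "eef_pos": TCP position; "eef_rot": TCP orientation; "wrist_force": force on the tool from outside, world axes, zero at the start; "ft_torque": the same for the moment, N m; "finger_gap": opening from 0.0 (shut) to 1.0 (fully open); "gripper_force": force on a finger pad.
Only numpy, scipy, OpenCV 4.12 (cv2) and the standard library are available. Lean on these libraries where they do the work, as an engineer would, in place of code of your own. Each camera call takes 0.05 s, during which the arm holds its last target. There are 200 camera calls.

## Working session

There is one attempt and no reset: what is moved stays moved. The work goes in short steps, Python scripts to look and compute and a tool call to move; the robot and the scene stay as the last step left them, time stands still between calls to the robot, and variables do not carry over. Pictures are saved under pics/ and viewed, at most 14 in all, crops included, and the job is handed in when it is done.

Besides the shell and the picture viewer there is one more tool, called after "Request:" by a JSON object that holds its "op" and its "data". move_arm: Moves the arm, as the interface text tells. Shift numbers are shares of 0.04 m and turn numbers shares of pi/4 rad, none past 1 either way. Its arguments: {"type":"object","properties":{"increments":{"type":"array","items":{"type":"array","items":{"type":"array","items":{"type":"number"}}}}},"required":["increments"]}

```bash
mkdir -p pics; ls; python3 - <<'E'
from rig import *
import cv2,numpy as np
s=state();print(s['time'],s['eef_pos'],np.round(s['eef_rot'],3).tolist(),s['finger_gap'],grip_point_offset)
for c in ('top','scene'):
    im=capture(c);cv2.imwrite(f'pics/{c}0.png',im[:,:,::-1])
    p=camera_params(c);print(c,p)
    for q in ('standoff_a','pad_a','stop_block','connector'):
        print(q,[(np.round(d['xyz'],3).tolist(),round(d['conf'],2)) for d in find_in(c,q)])
E
```

```text
pics
0.0 [0.17081065 0.49597193 0.2307459 ] [[-0.945, 0.326, -0.001], [0.326, 0.945, -0.001], [0.0, -0.001, -1.0]] 1.0023928549026078 0.0187
top {'K': array([[418.52749653,   0.        , 270.56291789],
       [  0.        , 418.52749653, 213.44689758],
       [  0.        ,   0.        ,   1.        ]]), 'xyz': array([ 0.38150292, -0.05364157,  1.0241723 ]), 'attitude': array([[ 0.00779418, -0.98794636,  0.15460029],
       [-0.99995945, -0.00700279,  0.00566288],
       [-0.00451199, -0.15463816, -0.98796087]])}
standoff_a [([0.615, -0.275, 0.074], 0.69), ([0.415, -0.262, 0.045], 0.65), ([0.528, -0.346, 0.062], 0.58), ([0.503, -0.238, 0.025], 0.53)]
pad_a [([0.449, 0.011, 0.01], 0.77), ([0.448, 0.211, 0.01], 0.7), ([0.418, -0.263, 0.046], 0.7), ([0.451, 0.079, 0.015], 0.69), ([0.454, 0.144, 0.009], 0.61)]
stop_block [([0.45, 0.257, 0.035], 0.52)]
connector [([0.455, 0.141, 0.009], 0.66)]
scene {'K': array([[405.94575885,   0.        , 277.69500494],
       [  0.        , 405.94575885, 209.31673881],
       [  0.        ,   0.        ,   1.        ]]), 'xyz': array([ 6.09058963e-04, -8.38239060e-01,  6.87202413e-01]), 'attitude': array([[ 0.83928429, -0.28589416,  0.46245692],
       [-0.54320128, -0.47708889,  0.69088245],
       [ 0.0231138 , -0.83105398, -0.55571129]])}
standoff_a [([0.61, -0.289, 0.046], 0.77), ([0.522, -0.357, 0.04], 0.76), ([0.5, -0.249, 0.02], 0.65), ([0.407, -0.274, 0.027], 0.54)]
pad_a [([0.448, 0.204, 0.01], 0.62), ([0.446, 0.142, 0.011], 0.43), ([0.445, 0.009, 0.009], 0.41)]
stop_block [([0.446, 0.255, 0.032], 0.68)]
connector [([0.385, -0.385, 0.025], 0.47)]
```

View pics/top0.png

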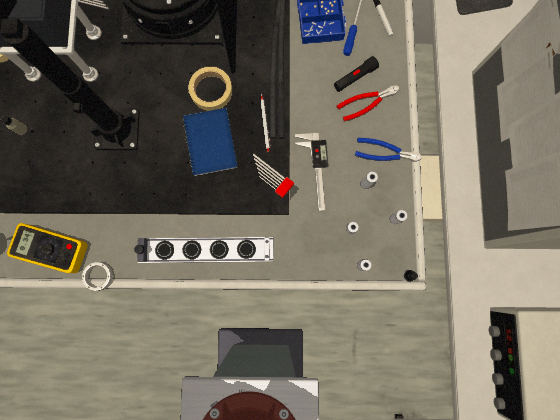

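View pics/scene0.png

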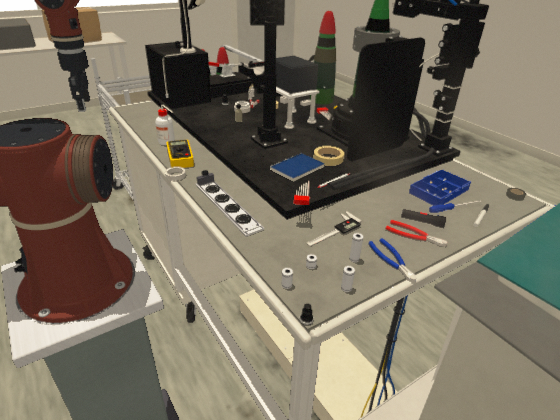

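The top view shows the stand-offs at pixels (372,178) tall, (401,216), (352,227) short and (365,265). The connector is at (410,275), the pads at (164..247,250), and the stop block at (139,250), which is the +y end. Next I'll refine these from the top camera.

```bash
cat > h.py <<'E'
from rig import *
import cv2,numpy as np
def back(c,uv,z,p=None):
    p=p or camera_params(c);d=p['attitude']@np.linalg.solve(p['K'],[uv[0],uv[1],1.])
    return p['xyz']+d*(z-p['xyz'][2])/d[2]
def proj(c,X,p=None):
    p=p or camera_params(c);v=p['K']@(p['attitude'].T@(np.array(X)-p['xyz']));return v[:2]/v[2]
E
python3 - <<'E'
from h import *
im=cv2.imread('pics/top0.png')
a=cv2.resize(im[150:300,330:430],None,fx=5,fy=4,interpolation=cv2.INTER_CUBIC)
b=cv2.resize(im[225:295,120:290],None,fx=4,fy=4,interpolation=cv2.INTER_CUBIC)
cv2.imwrite('pics/cropA.png',cv2.resize(im[155:295,330:430],None,fx=4,fy=4,interpolation=cv2.INTER_CUBIC))
g=cv2.cvtColor(im,cv2.COLOR_BGR2GRAY).astype(float)
for n,(u,v),h in [('a',(401,215),.06),('b',(352,227),.028),('c',(372,177),.076),('d',(365,265),.044)]:
    w=g[v-4:v+5,u-4:u+5];yy,xx=np.mgrid[v-4:v+5,u-4:u+5];m=np.clip(110-w,0,None)*(np.hypot(yy-v,xx-u)<4)
    c=((m*xx).sum()/m.sum(),(m*yy).sum()/m.sum());print(n,np.round(c,1),np.round(back('top',c,h),4))
for u in (164,192,219,247):
    v=250;r=14;w=g[v-r:v+r+1,u-r:u+r+1];yy,xx=np.mgrid[v-r:v+r+1,u-r:u+r+1];m=(w<90)*(np.hypot(yy-v,xx-u)<12)
    c=((m*xx).sum()/m.sum(),(m*yy).sum()/m.sum());print('pad',np.round(c,1),np.round(back('top',c,.012),4))
print('rim',back('top',(365,276),0),back('top',(365,276),.03),back('top',(390,290),0))
print('conn',back('top',(410,275),.044))
E
```

```text
a [401.6 214.9] [ 0.5311 -0.353   0.06  ]
b [352.9 226.5] [ 0.5071 -0.2453  0.028 ]
c [371.9 176.3] [ 0.6188 -0.283   0.076 ]
d [365.7 264.5] [ 0.4165 -0.2699  0.044 ]
pad [164.3 249.5] [0.4498 0.2084 0.012 ]
pad [191.5 249.5] [0.4504 0.1425 0.012 ]
pad [218.7 249.2] [0.4516 0.0769 0.012 ]
pad [246.  248.7] [0.4532 0.0108 0.012 ]
rim [ 0.39030733 -0.27729568  0.        ] [ 0.39004943 -0.27074442  0.03      ] [ 0.35746582 -0.33645577  0.        ]
conn [ 0.39302545 -0.37175929  0.044     ]
```

View pics/cropA.png

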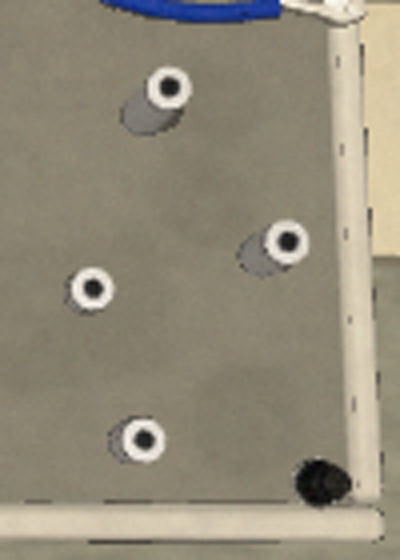

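Request:
{"op": "move_arm", "data": {"increments": [[[-1,0.5,-1,0.3,-0.22],[-1,0.5,-1,0,-0.22],[-1,0.5,-1,0,-0.22],[-1,0.5,-1,0,-0.22],[-1,0.5,-1,0,-0.22]]]}}

```text
time: 1.12
eef_pos: [0.2715, 0.2952, 0.2435]
eef_rot: [[-0.361, 0.932, 0.001], [0.932, 0.361, 0.0], [0.0, 0.001, -1.0]]
wrist_force: [0.4, 0.0, -0.1]
finger_gap: 1.003
gripper_force: 0.0
```

Request:
{"op": "move_arm", "data": {"increments": [[[-1,0.7,-0.95,0,-0.16],[-1,0.7,-0.95,0,-0.16],[-1,0.7,-0.95,0,-0.15],[-1,0.7,-0.95,0,0],[-1,0.7,-0.95,0,0]]]}}

```text
time: 1.75
eef_pos: [0.4119, 0.105, 0.2435]
eef_rot: [[-0.006, 1.0, 0.001], [1.0, 0.006, 0.0], [0.0, 0.001, -1.0]]
wrist_force: [0.5, -1.0, 0.2]
finger_gap: 1.002
gripper_force: 0.0
```

```bash
python3 - <<'E'
from h import *
p=camera_params('wrist');im=capture('wrist');cv2.imwrite('pics/w0.png',im[:,:,::-1])
s=state();print(s['eef_pos'],np.round(s['eef_rot'],3).tolist(),s['joint_positions'])
print(p['xyz'],np.round(p['attitude'],3).tolist(),p['K'][0,0])
for y in (.2084,.1425,.0769,.0108): print(proj('wrist',(.451,y,.012),p))
E
```

```text
[0.41516516 0.10144375 0.24348909] [[-0.004, 1.0, 0.003], [1.0, 0.004, -0.002], [-0.002, 0.003, -1.0]] [  4.01543763   5.44429858 -21.06266577  63.33602145  -0.13745917
  93.80456944]
[0.41239756 0.17841696 0.38676031] [[1.0, 0.007, 0.003], [0.007, -0.958, -0.287], [0.0, 0.287, -0.958]] 326.5467862365714
[311.24531193  82.02957566]
[308.97262583 144.33266039]
[306.93045435 200.31645087]
[305.0639253  251.48520537]
```

View pics/w0.png

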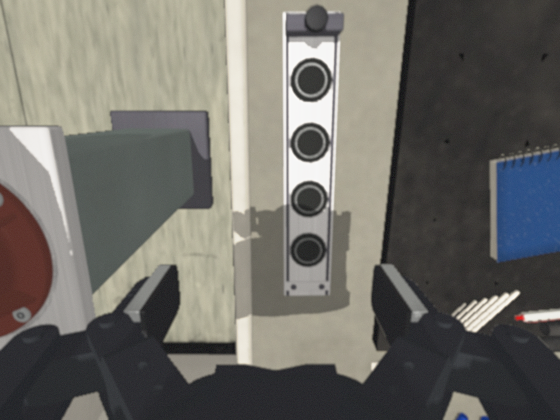

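The pads appear at about (311,80), (310,142), (309,198) and (308,249), within 2 px of prediction. I'll measure them in the wrist picture and start towards the stand-offs.

```bash
python3 - <<'E'
from h import *
im=cv2.imread('pics/w0.png');g=cv2.cvtColor(im,cv2.COLOR_BGR2GRAY)
p=camera_params('wrist')
P=[]
for u,v in [(311,80),(310,142),(309,198),(308,249)]:
    m=np.zeros_like(g);cv2.circle(m,(u,v),24,255,-1);m&=((g<75)*255).astype(np.uint8)
    m=cv2.morphologyEx(m,cv2.MORPH_CLOSE,np.ones((7,7)))
    c=max(cv2.findContours(m,0,2)[0],key=cv2.contourArea);e=cv2.fitEllipse(cv2.convexHull(c));print(np.round(e[0],1),np.round(e[1],1),np.round(back('wrist',e[0],.012,p),4))
E
```

```text
[310.7  79.6] [38.3 41.9] [0.4543 0.2067 0.012 ]
[309.5 142.1] [35.8 37.7] [0.4554 0.1409 0.012 ]
[308.5 198.8] [33.6 35.5] [0.4565 0.0746 0.012 ]
[308.2 249.5] [31.4 36.3] [0.4584 0.0092 0.012 ]
```

Request:
{"op": "move_arm", "data": {"increments": [[[-1,0.3,-1,0,0],[-1,0.3,-1,0,0],[-1,0.3,-1,0,0],[-1,0.3,-1,0,0],[-1,0.3,-1,0,0]]]}}

```text
time: 2.42
eef_pos: [0.4713, -0.095, 0.2434]
eef_rot: [[-0.006, 1.0, 0.0], [1.0, 0.006, -0.0], [-0.0, 0.0, -1.0]]
wrist_force: [1.2, 0.3, -0.7]
finger_gap: 1.0
gripper_force: 0.0
```

Request:
{"op": "move_arm", "data": {"increments": [[[-1,0.3,-1,0,0],[-1,0.3,-1,0,0],[-1,0,-1,0,0],[-1,0,-1,0,0],[-1,0,-1,0,0]]]}}

```text
time: 3.05
eef_pos: [0.4949, -0.2949, 0.2432]
eef_rot: [[-0.006, 1.0, 0.0], [1.0, 0.006, 0.0], [0.0, 0.0, -1.0]]
wrist_force: [0.1, 0.1, 0.7]
finger_gap: 1.0
gripper_force: 0.0
```

```bash
python3 - <<'E'
from h import *
p=camera_params('wrist');im=capture('wrist');cv2.imwrite('pics/w1.png',im[:,:,::-1])
s=state();print(s['eef_pos'],np.round(s['eef_rot'],3).tolist(),s['joint_positions'])
for X in ((.5311,-.353,.06),(.5071,-.2453,.028),(.6188,-.283,.076),(.4165,-.2699,.044)): print(proj('wrist',X,p))
E
```

```text
[ 0.49486371 -0.29943068  0.24297486] [[-0.003, 1.0, 0.0], [1.0, 0.003, -0.003], [-0.003, 0.0, -1.0]] [-38.35758569  22.13212249   0.91220265  68.67470032  -0.1066624
  51.44543072]
[307.47342595 239.07340203]
[285.89147519 134.19983779]
[402.43268758 178.44769897]
[199.42854918 158.63140248]
```

View pics/w1.png

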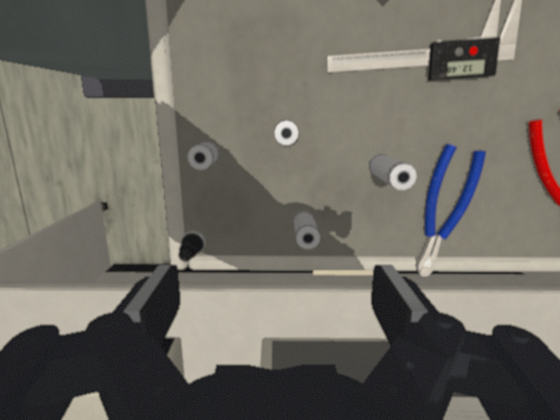

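The stand-offs show at (286,132) B, (200,157) D, (307,238) A, (403,177) C and the connector at (191,246). All agree with the top-camera fixes to about 1.5 mm. I'll pick B first.

Request:
{"op": "move_arm", "data": {"increments": [[[-1,0.15,0.7,-0.6,0],[-1,0.15,0.67,-1,0],[-1,0,0,-1,0],[-1,0,0,-1,0],[-1,0,0,-1,0]]]}}

```text
time: 3.72
eef_pos: [0.5071, -0.2385, 0.0582]
eef_rot: [[-0.006, 1.0, 0.0], [1.0, 0.006, -0.0], [-0.0, 0.0, -1.0]]
wrist_force: [1.0, 0.5, -0.9]
finger_gap: 1.002
gripper_force: 0.0
```

Request:
{"op": "move_arm", "data": {"increments": [[[-1,0,0,0,0],[-1,0,0,0,0]]]}}

```text
time: 3.98
eef_pos: [0.5078, -0.2392, 0.0606]
eef_rot: [[-0.006, 1.0, 0.001], [1.0, 0.006, -0.001], [-0.001, 0.001, -1.0]]
wrist_force: [0.2, -0.8, 0.5]
finger_gap: 0.999
gripper_force: 0.0
```

Request:
{"op": "move_arm", "data": {"increments": [[[-1,0,-0.13,-0.4,0],[-1,0,0,-0.5,0],[-1,0,0,-0.5,0],[-1,0,0,0,0],[1,0,0,0,0]]]}}

```text
time: 4.6
eef_pos: [0.5075, -0.2445, 0.004]
eef_rot: [[-0.006, 1.0, 0.001], [1.0, 0.006, -0.001], [-0.001, 0.001, -1.0]]
wrist_force: [-0.7, 0.5, -0.1]
finger_gap: 0.817
gripper_force: 0.0
```

Request:
{"op": "move_arm", "data": {"increments": [[[1,0,0,0,0],[1,0,0,0,0],[1,0,0,0,0],[1,0,0,0,0]]]}}

```text
time: 5.1
eef_pos: [0.5074, -0.2443, 0.0041]
eef_rot: [[-0.006, 1.0, 0.001], [1.0, 0.006, -0.001], [-0.001, 0.001, -1.0]]
wrist_force: [-0.8, 0.1, 5.7]
finger_gap: 0.282
gripper_force: 58.6
```

Request:
{"op": "move_arm", "data": {"increments": [[[1,0,0,0.5,0],[1,0,0,1,0],[1,-0.2,0.5,1,0],[1,-0.2,0.9,0,0],[1,-0.2,0.93,0,0]]]}}

```text
time: 5.72
eef_pos: [0.4831, -0.1502, 0.1041]
eef_rot: [[-0.005, 1.0, 0.001], [1.0, 0.005, -0.001], [-0.001, 0.001, -1.0]]
wrist_force: [0.1, -0.3, -0.9]
finger_gap: 0.285
gripper_force: 58.9
```

Request:
{"op": "move_arm", "data": {"increments": [[[1,-0.2,1,0,0],[1,-0.2,1,0,0],[1,-0.2,1,0,0],[1,-0.2,1,0,0],[1,-0.03,1,0,0]]]}}

```text
time: 6.35
eef_pos: [0.4493, 0.0504, 0.1036]
eef_rot: [[-0.006, 1.0, 0.0], [1.0, 0.006, 0.0], [0.0, 0.0, -1.0]]
wrist_force: [1.2, -0.1, -0.7]
finger_gap: 0.285
gripper_force: 58.9
```

Request:
{"op": "move_arm", "data": {"increments": [[[1,0,1,0,0],[1,0,1,0,0],[1,0,1,0,0],[1,0,0.7,-0.5,0],[1,0,0.3,-0.5,0]]]}}

```text
time: 6.98
eef_pos: [0.45, 0.2108, 0.0632]
eef_rot: [[-0.008, 1.0, 0.001], [1.0, 0.008, 0.001], [0.001, 0.001, -1.0]]
wrist_force: [0.4, -0.3, -0.5]
finger_gap: 0.279
gripper_force: 58.9
```

Request:
{"op": "move_arm", "data": {"increments": [[[1,0,0,-0.3,0],[1,0,0,0,0],[1,0,0,0,0]]]}}

```text
time: 7.35
eef_pos: [0.4503, 0.2086, 0.0519]
eef_rot: [[-0.005, 1.0, 0.001], [1.0, 0.005, 0.0], [0.0, 0.001, -1.0]]
wrist_force: [0.3, 0.2, -0.0]
finger_gap: 0.281
gripper_force: 58.9
```

Request:
{"op": "move_arm", "data": {"increments": [[[1,0,0.01,-0.5,0],[1,0,0,-0.36,0],[1,0,0,0,0],[1,0,0,0,0]]]}}

```text
time: 7.85
eef_pos: [0.4499, 0.2093, 0.017]
eef_rot: [[-0.006, 1.0, -0.0], [1.0, 0.006, -0.0], [-0.0, -0.0, -1.0]]
wrist_force: [-0.8, 0.1, -1.3]
finger_gap: 0.285
gripper_force: 59.0
```

Request:
{"op": "move_arm", "data": {"increments": [[[1,0,0,-0.03,0],[1,0,0,0,0],[-1,0,0,0,0],[-1,0,0,0,0],[-1,0,0,0,0]]]}}

```text
time: 8.48
eef_pos: [0.4497, 0.2096, 0.0156]
eef_rot: [[-0.006, 1.0, -0.0], [1.0, 0.006, -0.0], [-0.0, -0.0, -1.0]]
wrist_force: [-0.2, 0.0, -0.1]
finger_gap: 0.905
gripper_force: 0.0
```

Request:
{"op": "move_arm", "data": {"increments": [[[-1,0,0,0,0],[-1,0,0,0.3,0],[-1,0,0,1,0],[-1,0,0,1,0],[-1,0,-0.5,1,0]]]}}

```text
time: 9.1
eef_pos: [0.4499, 0.1901, 0.1499]
eef_rot: [[-0.007, 1.0, 0.001], [1.0, 0.007, 0.001], [0.001, 0.001, -1.0]]
wrist_force: [0.0, -0.0, 0.3]
finger_gap: 1.004
gripper_force: 0.0
```

Request:
{"op": "move_arm", "data": {"increments": [[[-1,0,-1,0.5,0.2],[-1,0,-1,0,0.2],[-1,0,-1,0,0.2],[-1,0,-1,0,0.2],[-1,0,-1,0,0.2]]]}}

```text
time: 9.72
eef_pos: [0.4497, -0.0117, 0.1686]
eef_rot: [[-0.715, 0.699, 0.001], [0.699, 0.715, -0.0], [-0.001, 0.001, -1.0]]
wrist_force: [0.7, 1.0, -0.7]
finger_gap: 0.994
gripper_force: 0.0
```

```bash
python3 - <<'E'
from h import *
im=capture('top');cv2.imwrite('pics/t1.png',cv2.resize(im[215:290,120:300,::-1],None,fx=4,fy=4,interpolation=cv2.INTER_CUBIC))
print([(np.round(d['xyz'],3).tolist(),round(d['conf'],2)) for d in find_in('top','standoff_b')])
print(proj('top',(.45,.2092,.04)),proj('top',(.451,.209,.012)))
print(proj('top',(.4504,.2092,.04))*4-[480,860])
s=state();print(s['eef_pos'],s['joint_positions'])
E
```

```text
[([0.613, -0.276, 0.073], 0.61), ([0.416, -0.264, 0.046], 0.58), ([0.53, -0.342, 0.065], 0.47)]
[160.93287117 248.59843348] [164.08372272 249.01483009]
[163.76433249 133.71288862]
[ 0.45005234 -0.01338309  0.16858284] [-10.98072414  11.38783011 -25.85568243  52.68101969  -0.05529114
  33.56888087]
```

View pics/t1.png

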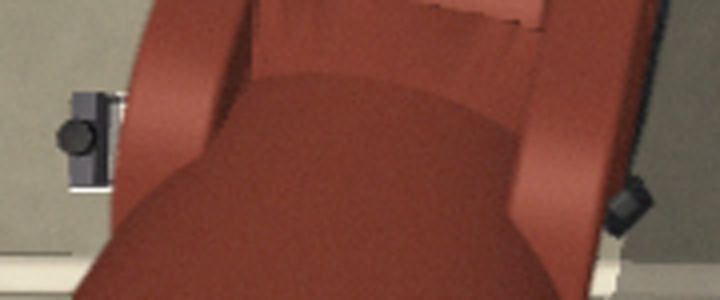

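Request:
{"op": "move_arm", "data": {"increments": [[[-1,-0.2,-1,0,0.2],[-1,-0.2,-1,0,0.2],[-1,-0.2,-1,0,0.2],[-1,-0.24,-1,0,0.2],[-1,0,-1,0,0.19]]]}}

```text
time: 10.45
eef_pos: [0.4158, -0.2111, 0.1685]
eef_rot: [[-1.0, -0.002, 0.001], [-0.002, 1.0, -0.0], [-0.001, -0.0, -1.0]]
wrist_force: [0.4, 0.7, 0.7]
finger_gap: 1.001
gripper_force: 0.0
```

Request:
{"op": "move_arm", "data": {"increments": [[[-1,0,-1,0,0],[-1,0,-0.42,-0.5,0],[-1,0,0,-1,0],[-1,0,0,-1,0],[-1,0,0,0,0]]]}}

```text
time: 11.08
eef_pos: [0.4147, -0.2654, 0.0662]
eef_rot: [[-1.0, 0.003, -0.004], [0.003, 1.0, 0.003], [0.004, 0.003, -1.0]]
wrist_force: [-0.7, -0.2, 0.2]
finger_gap: 0.999
gripper_force: 0.0
```

```bash
python3 - <<'E'
from h import *
im=capture('top');cv2.imwrite('pics/t2.png',cv2.resize(im[215:290,120:300,::-1],None,fx=4,fy=4,interpolation=cv2.INTER_CUBIC))
print(proj('top',(.4504,.2092,.04))*4-[480,860])
s=state();print(s['eef_pos'],s['joint_positions'])
E
```

```text
[163.76433249 133.71288862]
[ 0.4158561  -0.26644088  0.06790817] [-4.11403301e+01  2.26051077e+01 -2.74654528e+01  4.00402670e+01
  6.58948603e-03 -4.10017224e+01]
```

View pics/t2.png

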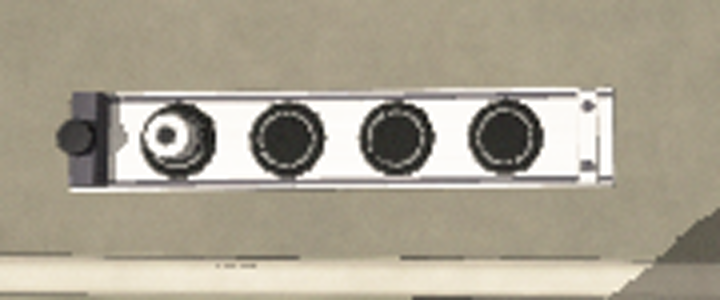

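B stands on its pad beside the stop, with its bore at crop (166,135) against 164,134 predicted, so it is centred to within 1 mm. Next is D.

Request:
{"op": "move_arm", "data": {"increments": [[[-1,0.01,-0.07,-0.5,0],[-1,0,0,-0.5,0],[-1,0,0,-0.5,0],[-1,0,0,0,0],[-1,0,0,0,0]]]}}

```text
time: 11.75
eef_pos: [0.4176, -0.2707, 0.0094]
eef_rot: [[-1.0, 0.002, 0.002], [0.002, 1.0, -0.001], [-0.002, -0.001, -1.0]]
wrist_force: [1.2, 0.4, 0.3]
finger_gap: 1.002
gripper_force: 0.0
```

Request:
{"op": "move_arm", "data": {"increments": [[[1,0,0,0,0],[1,0,0,0,0],[1,0,0,0,0],[1,0,0,0,0],[1,0,0,0,0]]]}}

```text
time: 12.38
eef_pos: [0.4167, -0.27, 0.0081]
eef_rot: [[-1.0, 0.002, 0.0], [0.002, 1.0, -0.0], [-0.0, -0.0, -1.0]]
wrist_force: [-2.0, 1.6, 6.4]
finger_gap: 0.288
gripper_force: 58.5
```

Request:
{"op": "move_arm", "data": {"increments": [[[1,0,0,0.5,0],[1,0,0,1,0],[1,0.2,0.3,1,-0.2],[1,0.2,0.9,0,-0.2],[1,0.2,0.92,0,-0.2]]]}}

```text
time: 13.0
eef_pos: [0.441, -0.1846, 0.1082]
eef_rot: [[-0.887, 0.461, 0.001], [0.461, 0.887, -0.0], [-0.001, 0.0, -1.0]]
wrist_force: [-0.6, -0.4, -0.5]
finger_gap: 0.292
gripper_force: 58.8
```

Request:
{"op": "move_arm", "data": {"increments": [[[1,0.26,1,0,-0.2],[1,0,1,0,-0.2],[1,0,1,0,-0.2],[1,0,1,0,-0.2],[1,0,1,0,-0.2]]]}}

```text
time: 13.62
eef_pos: [0.4508, 0.016, 0.1077]
eef_rot: [[-0.302, 0.953, -0.0], [0.953, 0.302, 0.0], [0.0, -0.0, -1.0]]
wrist_force: [0.2, 0.0, -1.0]
finger_gap: 0.291
gripper_force: 58.8
```

Request:
{"op": "move_arm", "data": {"increments": [[[1,0,1,0,-0.2],[1,0,1,0,-0.2],[1,0,0.8,0,0],[1,0,0.4,-0.5,0],[1,0,0,-0.5,0]]]}}

```text
time: 14.25
eef_pos: [0.451, 0.144, 0.0673]
eef_rot: [[0.0, 1.0, 0.001], [1.0, -0.0, 0.0], [0.0, 0.001, -1.0]]
wrist_force: [-0.4, -0.2, 0.2]
finger_gap: 0.289
gripper_force: 58.8
```

Request:
{"op": "move_arm", "data": {"increments": [[[1,0,0,-0.3,0],[1,0,0,0,0],[1,0,0,0,0]]]}}

```text
time: 14.62
eef_pos: [0.4515, 0.1426, 0.0562]
eef_rot: [[0.002, 1.0, 0.001], [1.0, -0.002, 0.0], [0.0, 0.001, -1.0]]
wrist_force: [0.5, -0.1, -1.1]
finger_gap: 0.284
gripper_force: 58.9
```

Request:
{"op": "move_arm", "data": {"increments": [[[1,0,0,-0.5,0],[1,0,0,-0.4,0],[1,0,0,0,0],[-1,0,0,0,0],[-1,0,0,0,0]]]}}

```text
time: 15.25
eef_pos: [0.4515, 0.1428, 0.0203]
eef_rot: [[0.002, 1.0, 0.001], [1.0, -0.002, 0.0], [0.0, 0.001, -1.0]]
wrist_force: [0.7, 0.3, -0.5]
finger_gap: 0.705
gripper_force: 0.0
```

Request:
{"op": "move_arm", "data": {"increments": [[[-1,0,0,0,0],[-1,0,0,0,0],[-1,0,0,0.5,0],[-1,0,0,1,0],[-1,0,0,1,0]]]}}

```text
time: 15.88
eef_pos: [0.4507, 0.1427, 0.1207]
eef_rot: [[0.002, 1.0, -0.001], [1.0, -0.002, -0.0], [-0.0, -0.001, -1.0]]
wrist_force: [0.6, -0.0, -0.0]
finger_gap: 1.001
gripper_force: 0.0
```

Request:
{"op": "move_arm", "data": {"increments": [[[-1,0,-0.5,1,0],[-1,0,-0.9,0.25,0],[-1,0.2,-1,0,0],[-1,0.2,-1,0,0],[-1,0.2,-1,0,0]]]}}

```text
time: 16.5
eef_pos: [0.4751, -0.0345, 0.1699]
eef_rot: [[0.002, 1.0, 0.0], [1.0, -0.002, 0.0], [0.0, 0.0, -1.0]]
wrist_force: [0.4, 0.9, 0.6]
finger_gap: 0.999
gripper_force: 0.0
```

Request:
{"op": "move_arm", "data": {"increments": [[[-1,0.2,-1,0,0],[-1,0.2,-1,0,0],[-1,0.2,-1,0,0],[-1,0.2,-1,0,0],[-1,0.2,-1,0,0]]]}}

```text
time: 17.12
eef_pos: [0.515, -0.2345, 0.1697]
eef_rot: [[0.002, 1.0, -0.0], [1.0, -0.002, 0.0], [0.0, -0.0, -1.0]]
wrist_force: [0.9, 0.6, -1.0]
finger_gap: 0.998
gripper_force: 0.0
```

Request:
{"op": "move_arm", "data": {"increments": [[[-1,0.2,-1,0,0],[-1,0.2,-1,0,0],[-1,0,-0.6,0,0],[-1,0,-0.4,0,0],[-1,0,0,-1,0]]]}}

```text
time: 17.75
eef_pos: [0.5327, -0.3557, 0.1318]
eef_rot: [[0.003, 1.0, 0.005], [1.0, -0.003, -0.004], [-0.004, 0.005, -1.0]]
wrist_force: [1.0, -0.5, -0.4]
finger_gap: 1.0
gripper_force: 0.0
```

Request:
{"op": "move_arm", "data": {"increments": [[[-1,0,0,-0.5,0],[-1,0,0,0,0],[-1,0,0,0,0]]]}}

```text
time: 18.12
eef_pos: [0.5315, -0.3533, 0.1108]
eef_rot: [[0.002, 1.0, 0.001], [1.0, -0.002, -0.001], [-0.001, 0.001, -1.0]]
wrist_force: [1.2, -0.1, 0.9]
finger_gap: 0.999
gripper_force: 0.0
```

```bash
python3 - <<'E'
from h import *
im=capture('top');cv2.imwrite('pics/t3.png',cv2.resize(im[130:290,120:440,::-1],None,fx=2.4,fy=2.4,interpolation=cv2.INTER_CUBIC))
print((proj('top',(.4512,.1428,.056))-[120,130])*2.4)
s=state();print(s['eef_pos'],s['joint_positions'])
E
```

```text
[162.69699636 282.71618445]
[ 0.53168226 -0.35351894  0.11104069] [-4.01767226e+01  3.35304762e+01 -8.68518735e-01  5.54970668e+01
  7.69178219e-04  4.99144385e+01]
```

View pics/t3.png

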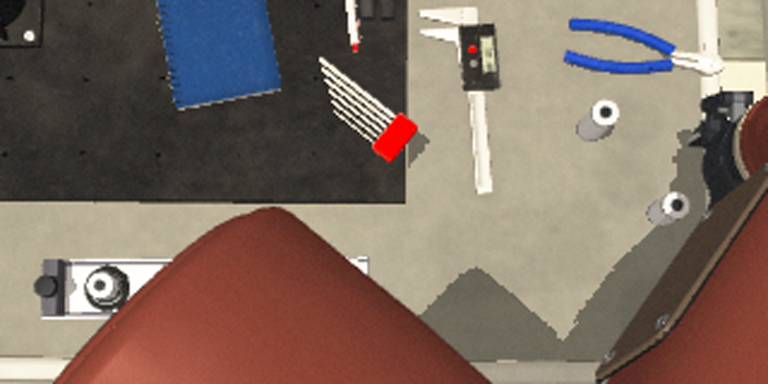

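Request:
{"op": "move_arm", "data": {"increments": [[[-1,-0.01,0.03,-0.6,0],[-1,0,0,-0.6,0],[-1,0,0,-0.6,0],[-1,0,0,-0.48,0],[-1,0,0,0,0]]]}}

```text
time: 18.8
eef_pos: [0.5303, -0.3517, 0.0183]
eef_rot: [[0.002, 1.0, -0.001], [1.0, -0.002, 0.001], [0.001, -0.001, -1.0]]
wrist_force: [0.5, 0.1, -0.3]
finger_gap: 0.995
gripper_force: 0.0
```

Request:
{"op": "move_arm", "data": {"increments": [[[-1,0,0,0,0],[1,0,0,0,0],[1,0,0,0,0],[1,0,0,0,0],[1,0,0,0,0]]]}}

```text
time: 19.42
eef_pos: [0.5308, -0.3521, 0.0189]
eef_rot: [[0.002, 1.0, 0.0], [1.0, -0.002, -0.0], [-0.0, 0.0, -1.0]]
wrist_force: [-0.4, 1.4, 3.7]
finger_gap: 0.288
gripper_force: 58.6
```

Request:
{"op": "move_arm", "data": {"increments": [[[1,0,0,0,0],[1,0,0,0,0]]]}}

```text
time: 19.68
eef_pos: [0.5308, -0.3522, 0.0189]
eef_rot: [[0.002, 1.0, 0.0], [1.0, -0.002, -0.0], [-0.0, 0.0, -1.0]]
wrist_force: [-1.3, -0.2, 5.7]
finger_gap: 0.29
gripper_force: 58.6
```

Request:
{"op": "move_arm", "data": {"increments": [[[1,0,0,0.5,0],[1,0,0,1,0],[1,-0.2,0.3,1,0],[1,-0.2,0.93,0,0],[1,-0.2,1,0,0]]]}}

```text
time: 20.3
eef_pos: [0.5063, -0.2622, 0.1187]
eef_rot: [[0.003, 1.0, 0.001], [1.0, -0.003, -0.0], [-0.0, 0.001, -1.0]]
wrist_force: [0.5, 0.2, -1.0]
finger_gap: 0.288
gripper_force: 59.0
```

Request:
{"op": "move_arm", "data": {"increments": [[[1,-0.2,1,0,0],[1,-0.2,1,0,0],[1,-0.2,1,0,0],[1,-0.2,1,0,0],[1,-0.2,1,0,0]]]}}

```text
time: 20.92
eef_pos: [0.466, -0.0616, 0.1183]
eef_rot: [[0.002, 1.0, -0.0], [1.0, -0.002, 0.0], [0.0, -0.0, -1.0]]
wrist_force: [1.1, 0.2, -1.0]
finger_gap: 0.291
gripper_force: 59.0
```

Request:
{"op": "move_arm", "data": {"increments": [[[1,-0.2,1,0,0],[1,-0.16,1,0,0],[1,0,1,0,0],[1,0,0.5,-0.5,0],[1,0,0,-0.5,0]]]}}

```text
time: 21.55
eef_pos: [0.4521, 0.0786, 0.078]
eef_rot: [[-0.0, 1.0, 0.0], [1.0, 0.0, 0.0], [0.0, 0.0, -1.0]]
wrist_force: [0.3, -0.8, -1.8]
finger_gap: 0.291
gripper_force: 59.0
```

Request:
{"op": "move_arm", "data": {"increments": [[[1,0,0,-0.3,0],[1,0,0,0,0],[1,0,0,0,0]]]}}

```text
time: 21.92
eef_pos: [0.4526, 0.0769, 0.067]
eef_rot: [[0.002, 1.0, 0.001], [1.0, -0.002, -0.0], [-0.0, 0.001, -1.0]]
wrist_force: [-0.6, -0.6, -0.1]
finger_gap: 0.292
gripper_force: 59.0
```

Request:
{"op": "move_arm", "data": {"increments": [[[1,0,0,-0.5,0],[1,0,0,-0.4,0],[1,0,0,0,0],[-1,0,0,0,0],[-1,0,0,0,0]]]}}

```text
time: 22.55
eef_pos: [0.4527, 0.0771, 0.0311]
eef_rot: [[0.002, 1.0, 0.001], [1.0, -0.002, 0.0], [0.0, 0.001, -1.0]]
wrist_force: [-0.1, -0.5, 0.4]
finger_gap: 0.706
gripper_force: 0.0
```

Request:
{"op": "move_arm", "data": {"increments": [[[-1,0,0,0,0],[-1,0,0,0,0],[-1,0,0,0.5,0],[-1,0,0,1,0],[-1,0,0,1,0]]]}}

```text
time: 23.18
eef_pos: [0.4519, 0.0772, 0.1316]
eef_rot: [[0.002, 1.0, -0.001], [1.0, -0.002, 0.0], [0.0, -0.001, -1.0]]
wrist_force: [1.2, -0.5, -0.5]
finger_gap: 1.002
gripper_force: 0.0
```

Request:
{"op": "move_arm", "data": {"increments": [[[-1,0,-0.3,1,0],[-0.4,0.2,-0.9,0.5,0],[-0.4,0.4,-0.9,0,0],[-0.4,0.5,-0.9,0,0],[-0.4,0.5,-0.9,0,0]]]}}

```text
time: 23.8
eef_pos: [0.5167, -0.08, 0.1907]
eef_rot: [[0.002, 1.0, 0.0], [1.0, -0.002, -0.0], [-0.0, 0.0, -1.0]]
wrist_force: [-0.1, 0.6, 0.9]
finger_gap: 0.696
gripper_force: 0.0
```

Request:
{"op": "move_arm", "data": {"increments": [[[-0.4,0.5,-0.9,0,0],[-0.4,0.5,-0.9,0,0],[-0.4,0.5,-0.9,0,0],[-0.4,0.5,-0.9,0,0],[-0.4,0.4,-0.9,0,0]]]}}

```text
time: 24.42
eef_pos: [0.6128, -0.26, 0.1903]
eef_rot: [[0.002, 1.0, -0.0], [1.0, -0.002, 0.0], [0.0, -0.0, -1.0]]
wrist_force: [0.2, 0.7, 0.4]
finger_gap: 0.696
gripper_force: 0.0
```

Request:
{"op": "move_arm", "data": {"increments": [[[-0.4,0.16,-0.57,0,0],[-0.4,0,0,0,0],[-0.4,0,0,-0.8,0],[-0.4,0,0,-0.8,0],[-0.4,0,0,0,0]]]}}

```text
time: 25.05
eef_pos: [0.6168, -0.2796, 0.1243]
eef_rot: [[0.001, 1.0, -0.004], [1.0, -0.001, 0.003], [0.003, -0.004, -1.0]]
wrist_force: [0.2, -0.3, 1.0]
finger_gap: 0.7
gripper_force: 0.0
```

```bash
python3 - <<'E'
from h import *
im=capture('top');cv2.imwrite('pics/t4.png',cv2.resize(im[130:290,120:440,::-1],None,fx=2.4,fy=2.4,interpolation=cv2.INTER_CUBIC))
im=capture('wrist');cv2.imwrite('pics/w4.png',im[:,:,::-1])
print((proj('top',(.4512,.1428,.056))-[120,130])*2.4,(proj('top',(.4525,.077,.072))-[120,130])*2.4)
s=state();print(s['eef_pos'],s['finger_gap'],s['joint_positions'])
E
```

```text
[162.69699636 282.71618445] [228.69122607 280.62140782]
[ 0.61878826 -0.28107385  0.12751411] 0.6995002351592062 [-3.05899825e+01  3.72691021e+01  8.56356226e+00  6.12762266e+01
  6.83196203e-03  5.94874540e+01]
```

View pics/t4.png

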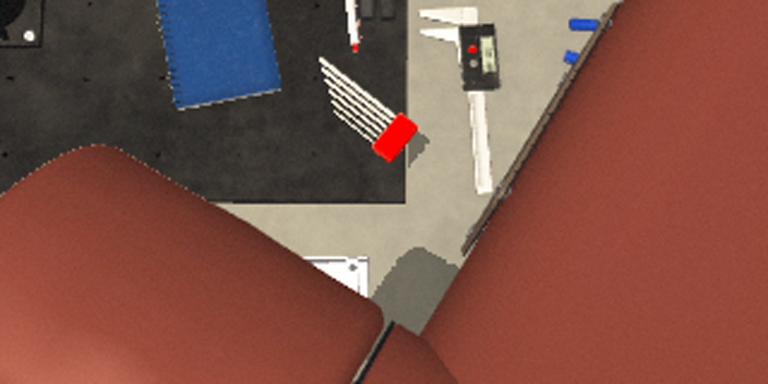

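View pics/w4.png

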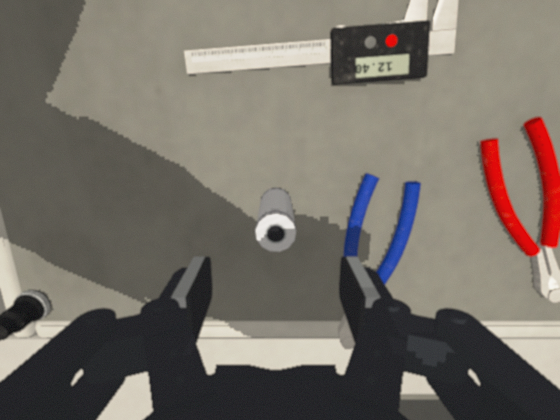

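The wrist view shows C's bore at (275,233), midway between the fingers (211 and 340). Rail is hidden by the arm in the top view. I'll descend and grip.

Request:
{"op": "move_arm", "data": {"increments": [[[-0.4,0,-0.02,-0.6,0],[-0.4,0,0,-0.6,0],[-0.4,0,0,-0.6,0],[-0.4,0,0,-0.64,0],[-0.4,0,0,0,0]]]}}

```text
time: 25.78
eef_pos: [0.6182, -0.2819, 0.0288]
eef_rot: [[0.002, 1.0, -0.001], [1.0, -0.002, 0.001], [0.001, -0.001, -1.0]]
wrist_force: [0.1, -0.2, 0.4]
finger_gap: 0.698
gripper_force: 0.0
```

Request:
{"op": "move_arm", "data": {"increments": [[[-0.4,0,0,0,0],[1,0,0,0,0],[1,0,0,0,0],[1,0,0,0,0],[1,0,0,0,0]]]}}

```text
time: 26.4
eef_pos: [0.6192, -0.2828, 0.03]
eef_rot: [[0.002, 1.0, 0.001], [1.0, -0.002, -0.001], [-0.001, 0.001, -1.0]]
wrist_force: [-2.2, -0.5, 6.5]
finger_gap: 0.289
gripper_force: 58.4
```

Request:
{"op": "move_arm", "data": {"increments": [[[1,0,0,0,0]]]}}

```text
time: 26.52
eef_pos: [0.6191, -0.2828, 0.03]
eef_rot: [[0.002, 1.0, 0.001], [1.0, -0.002, -0.001], [-0.001, 0.001, -1.0]]
wrist_force: [-0.8, 0.6, 5.5]
finger_gap: 0.288
gripper_force: 58.4
```

Request:
{"op": "move_arm", "data": {"increments": [[[1,0,0,0.5,0],[1,0,0,1,0],[1,-0.3,0,1,0],[1,-0.5,0.34,0.5,0],[1,-0.6,0.8,0,0]]]}}

```text
time: 27.15
eef_pos: [0.5633, -0.2379, 0.1508]
eef_rot: [[0.003, 1.0, 0.003], [1.0, -0.003, -0.002], [-0.002, 0.003, -1.0]]
wrist_force: [0.2, 0.3, -1.7]
finger_gap: 0.296
gripper_force: 59.0
```

Request:
{"op": "move_arm", "data": {"increments": [[[1,-0.6,0.9,0,0],[1,-0.6,0.9,0,0],[1,-0.6,0.9,0,0],[1,-0.6,0.9,0,0],[1,-0.33,0.9,0,0]]]}}

```text
time: 27.78
eef_pos: [0.4521, -0.0557, 0.1491]
eef_rot: [[0.002, 1.0, -0.0], [1.0, -0.002, 0.0], [0.0, -0.0, -1.0]]
wrist_force: [0.8, 0.3, -1.2]
finger_gap: 0.287
gripper_force: 59.0
```

Request:
{"op": "move_arm", "data": {"increments": [[[1,0,0.9,0,0],[1,0,0.8,0,0],[1,0,0,-0.9,0],[1,0,0,-0.9,0],[1,0,0,0,0]]]}}

```text
time: 28.4
eef_pos: [0.4513, 0.0115, 0.0754]
eef_rot: [[0.002, 1.0, -0.004], [1.0, -0.002, 0.001], [0.001, -0.004, -1.0]]
wrist_force: [-1.2, 0.2, -1.3]
finger_gap: 0.289
gripper_force: 59.1
```

Request:
{"op": "move_arm", "data": {"increments": [[[1,0,0,0,0],[1,0,0,0,0]]]}}

```text
time: 28.65
eef_pos: [0.4546, 0.0109, 0.0783]
eef_rot: [[0.002, 1.0, 0.002], [1.0, -0.002, -0.0], [-0.0, 0.002, -1.0]]
wrist_force: [-0.1, -0.0, -0.5]
finger_gap: 0.288
gripper_force: 59.1
```

Request:
{"op": "move_arm", "data": {"increments": [[[1,-0.01,0,-0.5,0],[1,0,0,-0.39,0],[1,0,0,0,0],[1,0,0,0,0],[-1,0,0,0,0]]]}}

```text
time: 29.28
eef_pos: [0.4535, 0.0111, 0.042]
eef_rot: [[0.002, 1.0, 0.001], [1.0, -0.002, -0.0], [-0.0, 0.001, -1.0]]
wrist_force: [-0.4, 0.9, -1.6]
finger_gap: 0.486
gripper_force: 0.0
```

Request:
{"op": "move_arm", "data": {"increments": [[[-1,0,0,0,0],[-1,0,0,0,0],[-1,0,0,0,0],[-1,0,0,0.5,0],[-1,0,0,1,0]]]}}

```text
time: 29.9
eef_pos: [0.4517, 0.0113, 0.101]
eef_rot: [[0.002, 1.0, -0.003], [1.0, -0.002, 0.0], [0.0, -0.003, -1.0]]
wrist_force: [0.3, -0.1, 0.2]
finger_gap: 1.0
gripper_force: 0.0
```

Request:
{"op": "move_arm", "data": {"increments": [[[-1,0,0,1,0],[-1,-0.2,-0.9,1,0],[-1,-0.2,-1,0,0],[-1,-0.2,-1,0,0],[-1,-0.2,-1,0,0]]]}}

```text
time: 30.52
eef_pos: [0.4207, -0.1461, 0.1815]
eef_rot: [[0.002, 1.0, 0.0], [1.0, -0.002, -0.0], [-0.0, 0.0, -1.0]]
wrist_force: [1.2, 0.4, 0.8]
finger_gap: 0.995
gripper_force: 0.0
```

Request:
{"op": "move_arm", "data": {"increments": [[[-1,0,-1,0,0],[-1,0,-1,0,0],[-1,0,-0.8,0,0],[-1,0,0,0,0],[-1,0,0,0,0]]]}}

```text
time: 31.15
eef_pos: [0.4207, -0.2562, 0.1811]
eef_rot: [[0.002, 1.0, -0.001], [1.0, -0.002, 0.001], [0.001, -0.001, -1.0]]
wrist_force: [-0.0, 1.0, 0.4]
finger_gap: 1.003
gripper_force: 0.0
```

```bash
python3 - <<'E'
from h import *
im=capture('top');cv2.imwrite('pics/t5.png',cv2.resize(im[215:290,120:300,::-1],None,fx=4,fy=4,interpolation=cv2.INTER_CUBIC))
im2=capture('scene');cv2.imwrite('pics/s5.png',cv2.resize(im2[130:340,170:370,::-1],None,fx=2.8,fy=2.8,interpolation=cv2.INTER_CUBIC))
g=im.mean(2)
for x,y,z in ((.45,.209,.04),(.4512,.143,.056),(.4525,.077,.072),(.4538,.011,.088)):
    u,v=np.round(proj('top',(x,y,z))).astype(int)
    yy,xx=np.mgrid[v-3:v+4,u-3:u+4];m=np.clip(110-g[v-3:v+4,u-3:u+4],0,None);c=((m*xx).sum()/m.sum(),(m*yy).sum()/m.sum())
    print(np.round(c,1),np.round(back('top',c,z),4))
print(state()['eef_pos'])
E
```

```text
[161.2 248.3] [0.4507 0.2087 0.04  ]
[188.3 247.4] [0.4521 0.1416 0.056 ]
[215.7 246.6] [0.4531 0.0762 0.072 ]
[243.7 245.8] [0.4544 0.0113 0.088 ]
[ 0.42092598 -0.25584902  0.18126215]
```

View pics/t5.png

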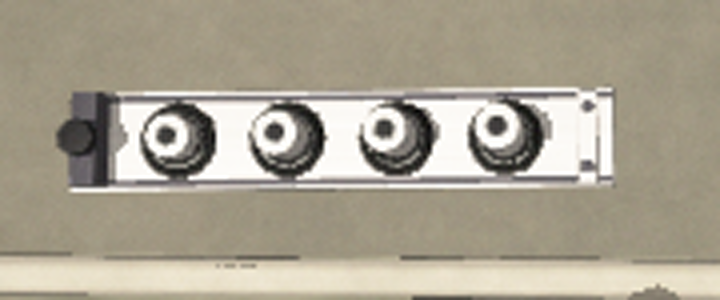

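View pics/s5.png

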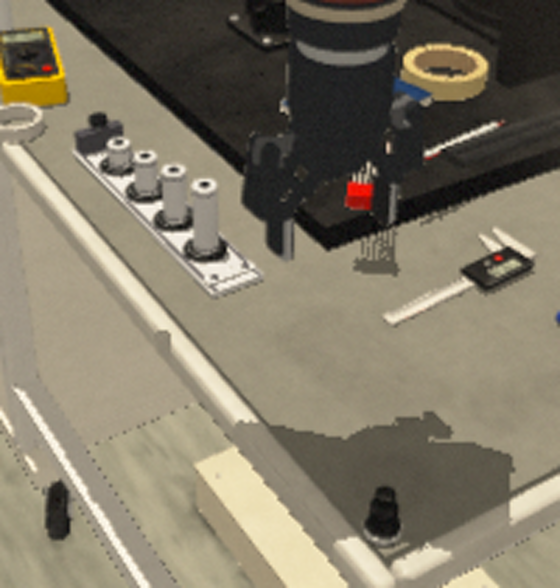

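The top view shows the bores at crop (166,135), (274,132), (384,128) and (496,125). All four are within about 1 mm of their pad centres. The scene view shows them upright and rising away from the stop, with the connector standing at (383,520).

```bash
python3 -c "from rig import *;print(close_job())"
```

```text
the job is handed in; nothing more can be done
None
```

The four stand-offs are upright, centred on the pads to within about 1 mm by the top camera, and in height order from the stop block; the connector was left standing, and the job was handed in at about 31 s.

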